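Stand the leaning plates up and square them in the stop

TASK

The three aluminium plates leaning in the blue L-shaped stop are to be marked out together. Push them upright, standing on their long edges in a close row against the stop's back wall, and slide them along it until all three ends are up against its side wall. Let go and leave them standing.

Things in the scene. Friction and masses are not known exactly. Their poses are not given: they have to be found in the camera images.
- stop: Blue L-shaped steel stop, bolted down. Origin: inside corner, on the table. Back wall: inner face x = 0, from the corner to y = 105 mm. Side wall: inner face y = 0, to x = -80 mm. Both 60 mm high, 8 mm thick, their 17 mm high feet outside. The plates are at -x, +y (robot side, left of the side wall) on bare table; squared up they fill x 0 to -24, y 0 to 120 mm. Turned up to 20 degrees.
- plate_a: Bright smooth aluminium plate (friction about 0.35), 120 x 65 x 8 mm, 0.17 kg, two bolt holes near its top; first of the leaning row, its top rests on the back wall. Origin: middle of its lower 120 x 8 mm edge. Axes: y along the 120 mm, z up its 65 mm height, x through its thickness, to the back wall. At the start 20 degrees from upright, its end 20 to 40 mm short of the side wall.
- plate_b: Middle plate of the row, same size, look, origin and axes as plate_a, leaning face to face on it. All stand on the table, feet out from the back wall, parallel to it. Its end is 20 to 40 mm short of the side wall at the start. A plate within about 6 degrees of upright stands by itself. Sliding the row endways takes about 3 N.
- plate_c: Outermost plate of the row, same size, look, origin and axes as plate_a, leaning on plate_b; its foot is about 47 mm from the back wall at the start, its end 20 to 40 mm short of the side wall. Pushed low on its outer face (10 to 20 mm up) towards the back wall, it drives all the feet in; this takes about 6 N.
Mind the look-alikes: they are no part of the job. Leave any yellow look-alike of the plate_c alone.

How it is judged (in metres and radians):
At the end, for the whole second after the job is handed in: All three plates stand at rest, upright and parallel to the back wall to within 10 degrees, in a close row (each within 12 mm of its place in a row with no gaps against the back wall), each with its end within 12 mm of the side wall (angle between each of plate_a, plate_b, plate_c's own z axis and vertical below 0.175 rad and x of plate_a in the frame of stop above -0.016 m and y of each of plate_a, plate_b, plate_c in the frame of stop below 0.072 m and angle between the y axis of each of plate_a, plate_b, plate_c and the y axis of stop, either way round below 0.175 rad and linear speed of each of plate_a, plate_b, plate_c below 0.02 m/s and x of plate_b in the frame of stop above -0.024 m and x of plate_c in the frame of stop above -0.032 m); the robot touches nothing.
It also fails if it takes over 42 s, if anything falls off the work surface, if the arm or the gripper's body presses on something with over 40 N, if the wrist force passes 120 N, or if a joint passes its speed limit or range.

ROBOT

A 6-joint arm with a two-finger parallel gripper is mounted at the origin on a cart in front of the work surface, level with it; the furniture and walls round the work are solid. World frame = base frame: x ahead of the robot, y to its left, z up, the work surface at z = 0. Lengths are in m, angles in degrees, forces in N, time in s.
With the tool pointing down it reaches from about 0.4 to 0.825 m from the base axis. Payload 7 kg.
Tool frame: the origin (TCP) lies at the very end of the fingers, on their centre line; the grasp point (between the pads) lies hold_point_z behind it (hold_point_z is the distance from the TCP to the grasp point, in m); z points along the fingers, y is the line along which they close (so a half turn about z gives the same grasp; the last joint's range is limited). The gripper opens to 88 mm and grips with 3 to 60 N. Pads are 19 mm wide; open, the fingers measure 130 mm over their backs; the gripper's body (78 mm by 193 mm) begins 47 mm behind the grasp point.
Start: joints at [85.376, 20.546, 0.682, 0, -70.136, -16.507], TCP at [0.243, 0.63, 0.227] pointing down, gripper open.
Joint ranges: [-176.03, 176.03], [-82.01, 121.73], [-58.28, 71.71], [-173.87, 95.51], [-174.79, -0.11], [-173.66, 173.66]. Speed limits (degrees/s): [136.94, 136.94, 172.46, 180, 180, 180].

INTERFACE

Orientations are given as [roll, pitch, yaw] about the fixed x, y, z axes, in that order (R = Rz(yaw) Ry(pitch) Rx(roll)).
In Python, from plant import get_obs, snapshot, close_job, hold_point_z gives the robot as it stands.
- The arm moves only by the tool play_rows, never from a script. Its argument "commands" is a list that holds one entry, the list of rows, each a list of 7 numbers: the shift along the tool's x, y, z in cm, then the turn, a rotation vector about the tool's x, y, z in degrees, then the opening, from 0 (shut) to 1 (fully open). In form: [[[x, y, z, ax, ay, az, fingers], ...]]. A call has 1 to 20 rows; each row is the pose to reach, as a shift and turn from the pose commanded when the call began, along the tool's axes at that moment; what a row does not reach only later rows make up. A row lasts 1/12 s, in which the tool goes at most 41.7 mm and 7.16 degrees, less where a joint would pass 70% of its speed; a pose out of reach is approached as far as the arm can. A call with a gripper value outside its range is refused whole. The fingers move at their own pace and stop on an object; the grip force is fixed at half the most. Time passes only in rows, so rows that repeat a pose let the fingers close. It gives the time, the measured TCP pose, the force, the opening and the grip force at its end, in the units of the state.
- get_obs(): the state, without advancing time (a new reading comes with each control period).
- snapshot(name): name is "scene" or "top" or "wrist"; returns a dict with "frame" (400x640x3 uint8, red, green, blue), "camera_matrix" (3x3 intrinsics, pixels), "origin" and "attitude" of the camera in the world. Camera axes: x right, y down, z forward; pixel columns grow to the right and rows downward; lengths in m; the calibration is good to about 2 mm. A picture is of the moment at which its call begins. There is no depth.
- close_job(): hands the job in; it is judged then, once.
The state is a dict: "clock": time; "joint_pos": joint angles; "qvel": joint speeds; "tau": joint torques, N m; "tool_pos": TCP position; "orientation": TCP orientation; "force": force on the tool from outside, world axes, zero at the start; "moment": the same for the moment, N m; "opening": finger opening in m; "gripper_force": force on a finger pad.
Only numpy, scipy, OpenCV 4.12 (cv2) and the standard library are available. Lean on these libraries where they do the work, as an engineer would, in place of code of your own. Each camera call takes 0.05 s, during which the arm holds its last target. There are 200 camera calls.

## Working session

There is one attempt and no reset: what is moved stays moved. The work goes in short steps, Python scripts to look and compute and a tool call to move; the robot and the scene stay as the last step left them, time stands still between calls to the robot, and variables do not carry over. Pictures are saved under pics/ and viewed, at most 10 in all, crops included, and the job is handed in when it is done.

Besides the shell and the picture viewer there is one more tool, called after "Emit:" as name([rows], argument=value, ...), one row to a line, values as JSON. play_rows: Moves the arm, as the interface text tells. Its arguments: {"type":"object","properties":{"commands":{"type":"array","items":{"type":"array","items":{"type":"array","items":{"type":"number"}}}}},"required":["commands"]}

```bash
mkdir -p pics; ls; python3 - <<'E'
from plant import *
import cv2,numpy as np
print(get_obs(), hold_point_z)
for n in("scene","top"):
    s=snapshot(n); np.savez(f"pics/{n}1.npz",**s); print(n,s["camera_matrix"],s["origin"],s["attitude"])
    cv2.imwrite(f"pics/{n}1.png",s["frame"][:,:,::-1])
E
```

```text
pics
{'clock': 0.0, 'joint_pos': array([ 8.53749133e+01,  2.05923792e+01,  6.33920621e-01, -2.07381900e-02,
       -7.01352235e+01, -1.65067865e+01]), 'qvel': array([-0.02243856,  0.0458122 ,  0.00172608, -0.05828589,  0.07170187,
        0.07513381]), 'tau': array([-1.05288764e-03, -5.82715452e+01,  2.93061000e+01,  6.99717566e+00,
        6.90771107e-03, -1.56751439e-04]), 'tool_pos': array([0.24319464, 0.62914619, 0.2256112 ]), 'orientation': array([ 1.79904639e+02, -7.92881187e-03, -2.11389295e+01]), 'force': array([-1.22168294,  0.70625393, -0.08229783]), 'moment': array([-0.01891723, -0.02842808,  0.03956072]), 'gripper_force': 0.0, 'opening': 0.08762354260470416} 0.0188
scene [[408.39545372   0.         317.67380177]
 [  0.         408.39545372 199.45078489]
 [  0.           0.           1.        ]] [ 0.22326237 -0.51410336  0.60895061] [-132.15163765   -0.74333078  -38.90614693]
top [[507.59420002   0.         320.36922547]
 [  0.         507.59420002 197.7532227 ]
 [  0.           0.           1.        ]] [ 0.52865039 -0.00667797  0.87531668] [-173.92428207   -1.32553479  -90.81357093]
```

View pics/scene1.png

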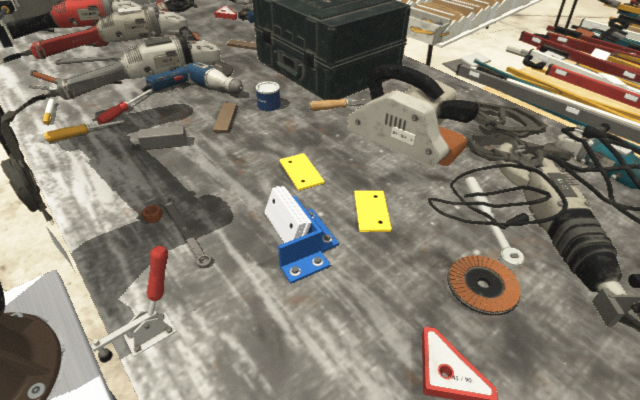

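View pics/top1.png

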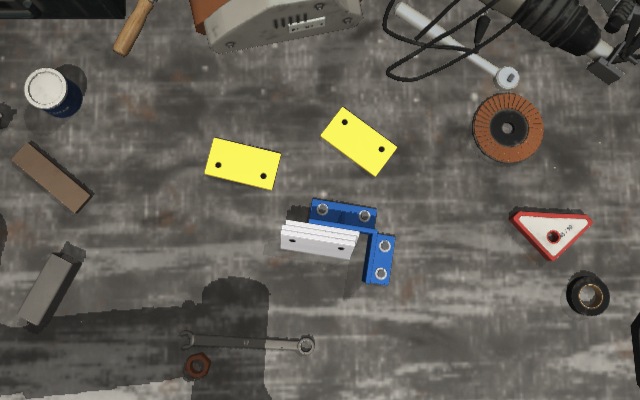

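The top view shows the blue stop around (350,235), with its back wall to the upper left and its side wall and foot at (380,260). The white plate row is around (320,240). Two yellow look-alikes lie flat at (243,163) and (358,142). Next I'll measure the stop in an enlarged crop.

```bash
cat > h.py <<'E'
import numpy as np,cv2
from scipy.spatial.transform import Rotation as Ro
def load(n):
    return dict(np.load(f"pics/{n}.npz"))
def ray(s,p,z):
    d=Ro.from_euler('xyz',s["attitude"],degrees=True).apply(np.linalg.solve(s["camera_matrix"],[p[0],p[1],1.]))
    o=s["origin"]; return o+d*(z-o[2])/d[2]
def proj(s,P):
    q=Ro.from_euler('xyz',s["attitude"],degrees=True).inv().apply(np.atleast_2d(P)-s["origin"])@s["camera_matrix"].T
    return q[:,:2]/q[:,2:]
E
python3 - <<'E'
from h import *
a=load("top1");b=load("scene1")
c1=cv2.resize(a["frame"][190:295,270:405],None,fx=5,fy=5,interpolation=cv2.INTER_CUBIC)
c2=cv2.resize(b["frame"][175:290,255:350],None,fx=5,fy=5,interpolation=cv2.INTER_CUBIC)
cv2.imwrite("pics/c1.png",c1[:,:,::-1]);cv2.imwrite("pics/c2.png",c2[:,:,::-1])
hsv=cv2.cvtColor(a["frame"],cv2.COLOR_RGB2HSV)
m=cv2.inRange(hsv,(100,150,60),(125,255,255)); m[:, :270]=0
cs,_=cv2.findContours(m,cv2.RETR_EXTERNAL,cv2.CHAIN_APPROX_NONE)
for c in cs:
    if cv2.contourArea(c)>100: print(cv2.approxPolyDP(c,1.5,True)[:,0].tolist())
E
```

```text
[[312, 199], [308, 222], [354, 229], [372, 234], [365, 282], [387, 284], [394, 237], [376, 233], [377, 230], [373, 228], [376, 210]]
```

View pics/c1.png

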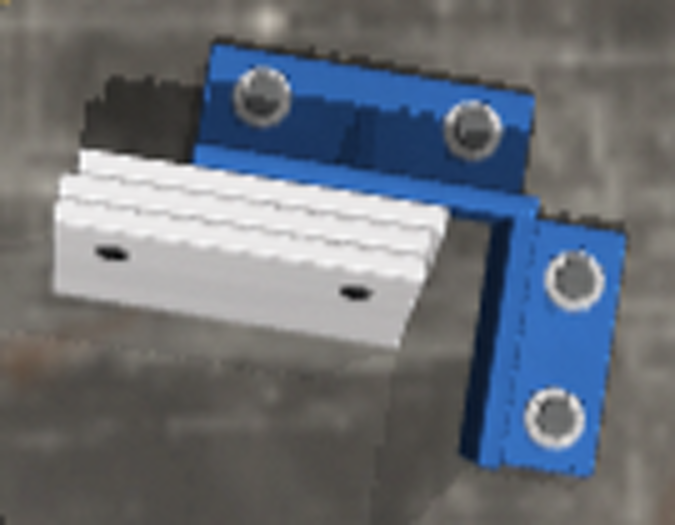

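View pics/c2.png

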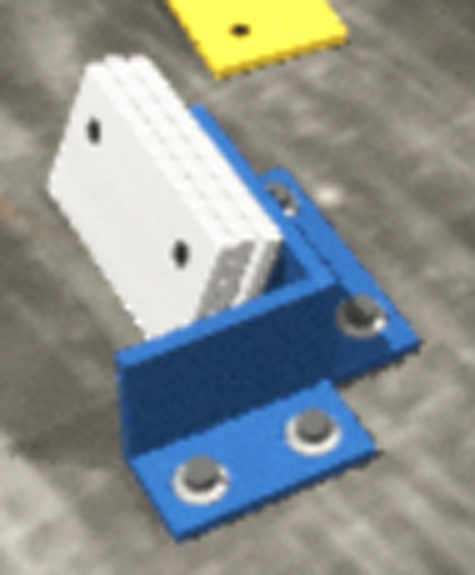

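The top crop shows:
- The back wall's top strip runs from (195,148) to (540,200).
- The inner top corner is at about (511,219), and the side wall's inner top edge runs down to (480,465).
- Plate c's top edge runs from (57,203) to (425,278) and its foot from (52,293) to (400,346).

The scene crop confirms three plates leaning on the back wall, with the side wall clear of them.

```bash
python3 - <<'E'
from h import *
a=load("top1");b=load("scene1")
T=lambda u,v,z: ray(a,((u+.5)/5-.5+270,(v+.5)/5-.5+190),z)*1000
S=lambda u,v,z: ray(b,((u+.5)/5-.5+255,(v+.5)/5-.5+175),z)*1000
pts=dict(I=T(511,219,.06),E=T(480,465,.06),Bo=T(540,199,.06),Bl=T(195,148,.06),F1=T(212,40,.017),F2=T(535,92,.017),F3=T(627,235,.017),F4=T(594,477,.017),
 cf1=T(52,293,0),cf2=T(400,346,0),ct1=T(57,203,.061),ct2=T(425,278,.061),at2=T(448,209,.063),at1=T(82,151,.063))
for k,v in pts.items(): print(k,v.round(1))
def ang(p,q): d=pts[p]-pts[q]; return np.degrees(np.arctan2(d[1],d[0])).round(1)
print("yaw from y-lines",[ang(p,q)-90 for p,q in(("Bl","Bo"),("F1","F2"),("cf1","cf2"),("at1","at2"),("ct1","ct2"))],"x-lines",ang("I","E"),ang("F3","F4"))
print("lens",[np.linalg.norm(pts[p]-pts[q]).round(1) for p,q in(("Bl","Bo"),("I","E"),("cf1","cf2"),("at1","at2"),("ct1","ct2"))])
print("scene: top side inner corner",S(330,282,.06),"side wall end inner top",S(120,352,.06))
E
```

```text
I [ 556.6 -108.6   60. ]
E [478.6 -96.8  60. ]
Bo [ 562.9 -118.2   60. ]
Bl [580.7  -7.4  60. ]
F1 [620.2 -13.6  17. ]
F2 [ 601.1 -123.3   17. ]
F3 [ 552.1 -153.3   17. ]
F4 [ 471.4 -139.8   17. ]
cf1 [535.4  42.2   0. ]
cf2 [515.7 -76.9   0. ]
ct1 [563.6  37.   61. ]
ct2 [538.1 -80.5  61. ]
at2 [560.  -88.1  63. ]
at1 [580.   28.8  63. ]
yaw from y-lines [np.float64(-9.099999999999994), np.float64(-9.900000000000006), np.float64(-9.400000000000006), np.float64(-9.700000000000003), np.float64(-12.299999999999997)] x-lines -8.6 -9.5
lens [np.float64(112.2), np.float64(78.9), np.float64(120.7), np.float64(118.6), np.float64(120.2)]
scene: top side inner corner [ 559.45976532 -117.48200688   60.        ] side wall end inner top [479.04359333 -97.74069975  60.        ]
```

Emit:
play_rows([
  [[46.3,50.9,8,0,0,-11.6,0.45],[46.3,50.9,8,0,0,-11.6,0.45],[46.3,50.9,8,0,0,-11.6,0.45],[46.3,50.9,8,0,0,-11.6,0.45],[46.3,50.9,8,0,0,-11.6,0.45],[46.3,50.9,8,0,0,-11.6,0.45],[46.3,50.9,8,0,0,-11.6,0.45],[46.3,50.9,8,0,0,-11.6,0.45],[46.3,50.9,8,0,0,-11.6,0.45],[46.3,50.9,8,0,0,-11.6,0.45],[46.3,50.9,8,0,0,-11.6,0.45],[46.3,50.9,8,0,0,-11.6,0.45],[46.3,50.9,8,0,0,-11.6,0.45],[46.3,50.9,8,0,0,-11.6,0.45],[46.3,50.9,8,0,0,-11.6,0.45],[46.3,50.9,8,0,0,-11.6,0.45],[46.3,50.9,8,0,0,-11.6,0.45],[46.3,50.9,8,0,0,-11.6,0.45],[46.3,50.9,8,0,0,-11.6,0.45],[46.3,50.9,8,0,0,-11.6,0.45]],
])

```text
clock: 1.77
tool_pos: [0.4914, -0.0122, 0.1463]
orientation: [180.0, 0.0, -9.6]
force: [0.2, 0.1, 0.2]
opening: 0.0398
gripper_force: 0.0
```

Emit:
play_rows([
  [[0,0,4,0,0,0,0.45],[0,0,8,0,0,0,0.45],[0,0,11,0,0,0,0.45],[0,0,12.5,0,0,0,0.45],[0,0,13.3,0,0,0,0.45],[0,0,13.3,0,0,0,0.45],[0,0,13.3,0,0,0,0.45]],
])

```text
clock: 2.35
tool_pos: [0.4921, -0.0112, 0.0142]
orientation: [-180.0, -0.0, -9.4]
force: [0.1, -0.7, 1.2]
opening: 0.0395
gripper_force: 0.0
```

```bash
python3 - <<'E'
from h import *
from plant import *
s=snapshot("scene"); np.savez("pics/scene2.npz",**s)
c=cv2.resize(s["frame"][130:290,200:360],None,fx=3.5,fy=3.5,interpolation=cv2.INTER_CUBIC)
cv2.imwrite("pics/s2.png",c[:,:,::-1]); o=get_obs(); print(o["tool_pos"],o["orientation"],o["force"])
E
```

```text
[ 0.49263947 -0.0112145   0.01471706] [-1.79957404e+02 -9.59193331e-02 -9.45293846e+00] [ 0.66532641 -0.69132739 -0.95787065]
```

View pics/s2.png

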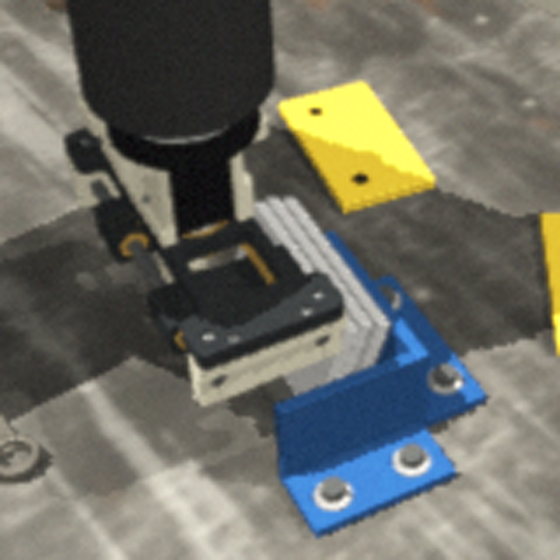

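The gripper hovers low beside plate c's outer face (about (300,350) in the crop), clear of the side wall. The row is undisturbed. Starting the push.

Emit:
play_rows([
  [[1,0,0,0,0,0,0.45],[1.6,0,0,0,0,0,0.45],[1.9,0,0,0,0,0,0.45],[2.1,0,0,0,0,0,0.45],[2.3,0,0,0,0,0,0.45],[2.5,0,0,0,0,0,0.45],[2.7,0,0,0,0,0,0.45],[2.9,0,0,0,0,0,0.45],[3.1,0,0,0,0,0,0.45],[3.3,0,0,0,0,0,0.45]],
])

```text
clock: 3.23
tool_pos: [0.5214, -0.018, 0.0131]
orientation: [179.9, 0.3, -9.6]
force: [-10.0, 2.9, 9.0]
opening: 0.0395
gripper_force: 6.4
```

Emit:
play_rows([
  [[0.2,0,0,0,0,0,0.45],[0.4,0,0,0,0,0,0.45],[0.55,0,0,0,0,0,0.45],[0.7,0,0,0,0,0,0.45],[0.85,0,0,0,0,0,0.45],[1.0,0,0,0,0,0,0.45],[1.1,0,0,0,0,0,0.45],[1.2,0,0,0,0,0,0.45],[1.2,0,0,0,0,0,0.45]],
])

```text
clock: 3.98
tool_pos: [0.536, -0.0196, 0.0134]
orientation: [180.0, 0.0, -9.5]
force: [-3.5, -0.7, -2.0]
opening: 0.0393
gripper_force: 1.6
```

```bash
python3 - <<'E'
from h import *
from plant import *
s=snapshot("scene"); np.savez("pics/scene3.npz",**s); t=snapshot("wrist")
c=cv2.resize(s["frame"][160:280,220:340],None,fx=3.3,fy=3.3,interpolation=cv2.INTER_CUBIC)
w=cv2.resize(t["frame"],(400,250)); w=cv2.copyMakeBorder(w,0,c.shape[0]-250,0,0,cv2.BORDER_CONSTANT)
cv2.imwrite("pics/s3.png",np.hstack([c,w])[:,:,::-1]); o=get_obs(); print(o["tool_pos"],o["orientation"],o["force"])
E
```

```text
[ 0.53601329 -0.0195929   0.01344562] [ 1.79996112e+02  1.32223737e-02 -9.54010584e+00] [-3.32804747  0.77637874 -1.39313229]
```

View pics/s3.png

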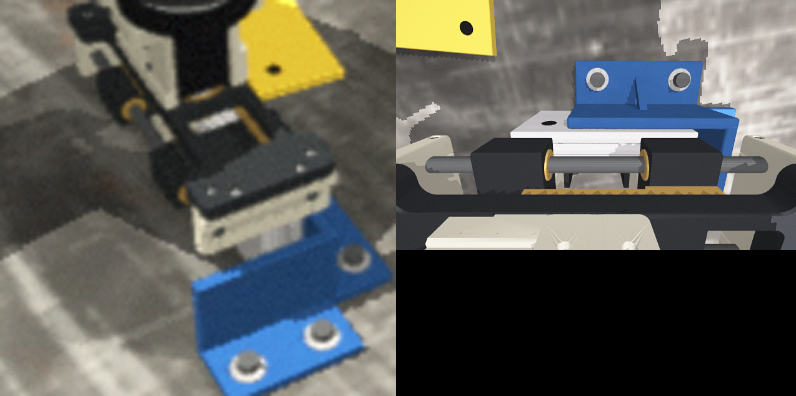

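```bash
python3 - <<'E'
from h import *
from plant import *
t=snapshot("wrist"); np.savez("pics/wrist3.npz",**t); print(t["origin"],t["attitude"],t["camera_matrix"][0])
O=np.array([.5565,-.1085,0]);R=Ro.from_euler('z',-9.5,degrees=True)
W=lambda p:O+R.apply(np.array(p)/1000)
print("cam in stop",R.inv().apply(t["origin"]-O)*1000)
for n,p in dict(wall_in_end=(0,105,60),corner=(0,0,60),a_back_top_L=(0,144,65),a_back_top_R=(0,24,65),a_back_bot_L=(0,144,0),hole=(0,125,55),c_top_L=(-24,144,65),c_top_R=(-24,24,65)).items(): print(n,proj(t,W(p))[0].round())
c=cv2.resize(t["frame"][130:280,120:560],None,fx=1.8,fy=1.8,interpolation=cv2.INTER_CUBIC); cv2.imwrite("pics/w3.png",c[:,:,::-1])
E
```

```text
[ 0.60776557 -0.03091525  0.17229654] [ 1.64500163e+02  1.61389017e-02 -9.95673303e+01] [284.5783001    0.         320.57061928]
cam in stop [ 37.75731844  84.98198577 172.29653861]
wall_in_end [273. 209.]
corner [525. 208.]
a_back_top_L [173. 213.]
a_back_top_R [474. 213.]
a_back_bot_L [225. 178.]
hole [228. 205.]
c_top_L [181. 267.]
c_top_R [466. 266.]
```

View pics/w3.png

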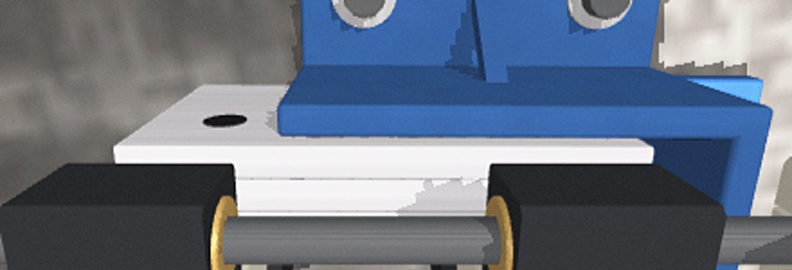

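In the wrist view, plate a stands upright against the wall: its top edge is at crop row about 148, as predicted. The top strips of a and b below it are each about 8 mm wide with no gap. I'll give one small extra squeeze, back off and lift, then go to the far (+y) ends.

Emit:
play_rows([
  [[0.1,0,0,0,0,0,0.45],[0.2,0,0,0,0,0,0.45],[0.3,0,0,0,0,0,0.45],[0.3,0,0,0,0,0,0.45]],
])

```text
clock: 4.47
tool_pos: [0.5359, -0.02, 0.0132]
orientation: [179.9, 0.3, -9.6]
force: [-14.1, 6.7, 6.7]
opening: 0.0393
gripper_force: 7.4
```

Emit:
play_rows([
  [[-0.3,0,0,0,0,0,0.45],[-0.6,0,0,0,0,0,0.45],[-1.2,0,0,0,0,0,0.45],[-2.2,0,0,0,0,0,0.45],[-3.2,0,0,0,0,0,0.45],[-3.4,0,-3,0,0,0,0],[-3.4,0,-6.5,0,0,0,0],[-3.4,-3,-10,0,0,0,0],[-2,-6,-10,0,0,0,0],[0,-9,-10,0,0,0,0],[2,-11,-10,0,0,0,0],[2,-11,-10,0,0,0,0],[2,-11,-10,0,0,0,0]],
])

```text
clock: 5.55
tool_pos: [0.577, 0.0862, 0.1131]
orientation: [180.0, 0.0, -9.5]
force: [-0.9, 0.2, -0.9]
opening: 0.001
gripper_force: 0.0
```

```bash
cat >> h.py <<'E'
O=np.array([.5565,-.1085,0]);RS=Ro.from_euler('z',-9.5,degrees=True)
W=lambda p:O+RS.apply(np.array(p)/1000)
instop=lambda P:RS.inv().apply(P-O)*1000
E
python3 - <<'E'
from h import *
from plant import *
s=snapshot("scene"); np.savez("pics/scene4.npz",**s); t=snapshot("top"); np.savez("pics/top4.npz",**t)
c=cv2.resize(s["frame"][175:290,240:350],None,fx=3.5,fy=3.5,interpolation=cv2.INTER_CUBIC)
d=cv2.resize(t["frame"][190:295,270:385],None,fx=3.5,fy=3.5,interpolation=cv2.INTER_CUBIC); d=cv2.copyMakeBorder(d,0,c.shape[0]-d.shape[0],0,0,cv2.BORDER_CONSTANT)
cv2.imwrite("pics/s4.png",np.hstack([c,d])[:,:,::-1]); o=get_obs(); print(o["clock"],instop(o["tool_pos"]),o["orientation"],o["force"],o["opening"])
E
```

```text
5.65 [-12.85235213 193.91635737 113.16214896] [ 1.79971607e+02  5.48550785e-02 -9.52277349e+00] [0.78433686 0.01501184 0.84312103] 0.00040991049747974954
```

View pics/s4.png

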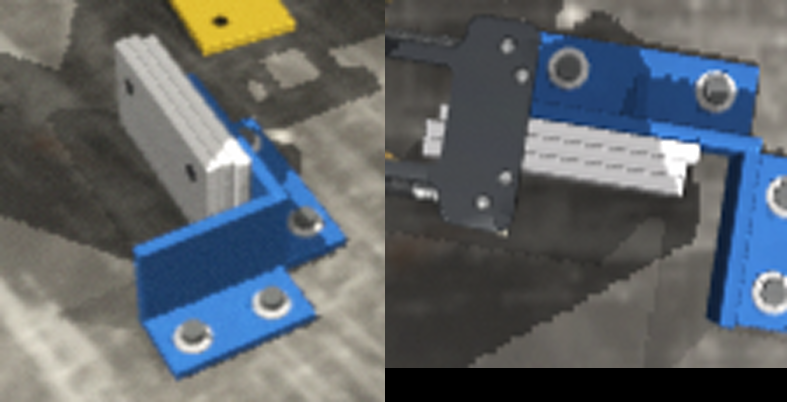

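The plates stand upright in a close row against the back wall with 20–25 mm still to slide. The tool is beyond their +y ends. Descending and sliding along.

Emit:
play_rows([
  [[0.1,0,3,0,0,0,0],[0.1,0,6,0,0,0,0],[0.1,0,8.2,0,0,0,0],[0.1,0,8.8,0,0,0,0],[0.1,0.6,8.8,0,0,0,0],[0.1,1.4,8.8,0,0,0,0],[0.1,2.0,8.8,0,0,0,0],[0.1,2.3,8.8,0,0,0,0],[0.1,2.5,8.8,0,0,0,0],[0.1,2.7,8.8,0,0,0,0],[0.1,2.9,8.8,0,0,0,0],[0.1,3.1,8.8,0,0,0,0],[0.1,3.3,8.8,0,0,0,0],[0.1,3.5,8.8,0,0,0,0],[0.1,3.7,8.8,0,0,0,0],[0.1,3.9,8.8,0,0,0,0],[0.1,4.1,8.8,0,0,0,0]],
])

```text
clock: 7.07
tool_pos: [0.5718, 0.0448, 0.0259]
orientation: [-180.0, -0.1, -9.5]
force: [1.0, 5.2, 3.0]
opening: 0.0008
gripper_force: 2.4
```

Emit:
play_rows([
  [[0,0.2,0,0,0,0,0],[0,0.35,0,0,0,0,0],[0,0.5,0,0,0,0,0],[0,0.65,0,0,0,0,0],[0,0.8,0,0,0,0,0],[0,0.9,0,0,0,0,0],[0,1.0,0,0,0,0,0],[0,1.1,0,0,0,0,0],[0,1.1,0,0,0,0,0]],
])

```text
clock: 7.82
tool_pos: [0.5695, 0.0336, 0.0257]
orientation: [-180.0, -0.0, -9.5]
force: [0.7, 4.5, 4.3]
opening: 0.0004
gripper_force: 2.5
```

```bash
python3 - <<'E'
from h import *
from plant import *
s=snapshot("scene"); np.savez("pics/scene5.npz",**s); t=snapshot("top"); np.savez("pics/top5.npz",**t)
c=cv2.resize(s["frame"][175:290,240:350],None,fx=3.5,fy=3.5,interpolation=cv2.INTER_CUBIC)
d=cv2.resize(t["frame"][190:295,270:385],None,fx=3.5,fy=3.5,interpolation=cv2.INTER_CUBIC); d=cv2.copyMakeBorder(d,0,c.shape[0]-d.shape[0],0,0,cv2.BORDER_CONSTANT)
cv2.imwrite("pics/s5.png",np.hstack([c,d])[:,:,::-1]); o=get_obs(); print(o["clock"],instop(o["tool_pos"]),o["orientation"],o["force"],o["opening"])
E
```

```text
7.9167 [-10.74177896 142.26301384  25.57337367] [ 1.79995696e+02 -1.43536327e-03 -9.53302588e+00] [1.54206667 4.26479649 4.08845208] 0.00014465940974080595
```

View pics/s5.png

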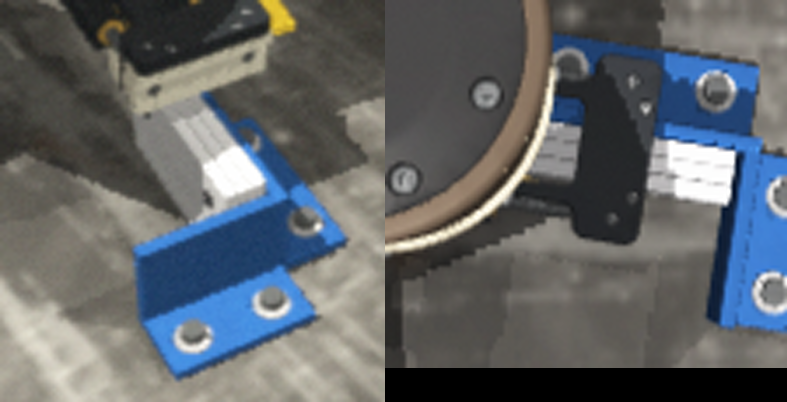

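The row has stayed upright and square. Its ends are now only a few mm from the side wall, at about (735,165) in the top crop. Pushing until the force rises.

Emit:
play_rows([
  [[0,0.15,0,0,0,0,0],[0,0.3,0,0,0,0,0],[0,0.4,0,0,0,0,0],[0,0.5,0,0,0,0,0],[0,0.5,0,0,0,0,0]],
])

```text
clock: 8.33
tool_pos: [0.5691, 0.0296, 0.0256]
orientation: [-179.9, -0.1, -9.5]
force: [1.2, 10.5, 3.5]
opening: 0.0002
gripper_force: 5.0
```

Emit:
play_rows([
  [[0,0.1,0,0,0,0,0],[0,0.2,0,0,0,0,0],[0,0.2,0,0,0,0,0]],
])

```text
clock: 8.58
tool_pos: [0.5692, 0.0294, 0.0257]
orientation: [-179.8, -0.1, -9.5]
force: [-0.5, 19.5, 3.0]
opening: 0.0008
gripper_force: 9.6
```

The tool has stopped and the force is climbing, so the ends are against the side wall. Backing off and lifting clear.

Emit:
play_rows([
  [[0,-0.2,0,0,0,0,0],[0,-0.5,0,0,0,0,0],[0,-1,0,0,0,0,0],[0,-2,0,0,0,0,0],[0,-4,0,0,0,0,0],[0,-6,-2,0,0,0,0],[0,-9,-5,0,0,0,0],[0,-12,-9,0,0,0,0],[0,-16,-12,0,0,0,0],[0,-20,-15,0,0,0,0],[0,-20,-15,0,0,0,0],[0,-20,-15,0,0,0,0],[0,-20,-15,0,0,0,0]],
])

```text
clock: 9.67
tool_pos: [0.6011, 0.2253, 0.1756]
orientation: [-180.0, -0.0, -9.5]
force: [-0.3, 0.4, 0.2]
opening: 0.0004
gripper_force: 0.0
```

```bash
python3 - <<'E'
from h import *
from plant import *
s=snapshot("scene"); np.savez("pics/scene6.npz",**s); t=snapshot("top"); np.savez("pics/top6.npz",**t)
c=cv2.resize(s["frame"][175:290,240:350],None,fx=3.5,fy=3.5,interpolation=cv2.INTER_CUBIC)
d=cv2.resize(t["frame"][190:295,270:385],None,fx=3.5,fy=3.5,interpolation=cv2.INTER_CUBIC); d=cv2.copyMakeBorder(d,0,c.shape[0]-d.shape[0],0,0,cv2.BORDER_CONSTANT)
cv2.imwrite("pics/s6.png",np.hstack([c,d])[:,:,::-1]); o=get_obs(); print(o["clock"],o["tool_pos"])
g=cv2.inRange(cv2.cvtColor(t["frame"],cv2.COLOR_RGB2HSV),(0,0,135),(180,40,255)); g[:215]=0;g[262:]=0;g[:,:280]=0;g[:,374:]=0
cs,_=cv2.findContours(g,cv2.RETR_EXTERNAL,cv2.CHAIN_APPROX_NONE); k=max(cs,key=cv2.contourArea)
for p in cv2.boxPoints(cv2.minAreaRect(k)): print("row top corner, stop mm",instop(ray(t,p,.065)).round(1))
E
```

```text
9.7667 [0.60019266 0.22321811 0.17407083]
row top corner, stop mm [-23.9 119.2  65. ]
row top corner, stop mm [  1.7 118.9  65. ]
row top corner, stop mm [ 0.2 -0.6 65. ]
row top corner, stop mm [-25.4   0.1  65. ]
```

View pics/s6.png

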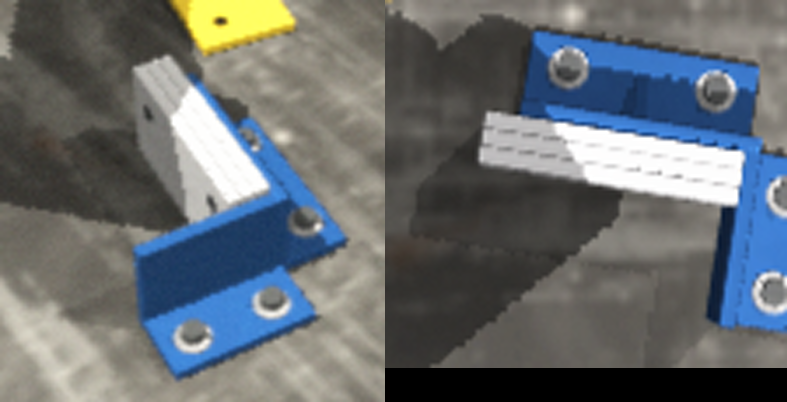

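The plates stand upright in a close row. The measured top outline is x −25 to 1 mm and y 0 to 119 mm, against the required −24 to 0 and 0 to 120. The robot is clear, so I'm handing in.

```bash
python3 -c "
from plant import *
print(close_job())"
```

```text
the job is handed in; nothing more can be done
None
```

The three plates stand upright in a close row against the back wall with their ends up against the side wall. The robot is clear of them and the job was handed in at about 10 s; the hand-in call gave no verdict.

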